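Push the stuck slug out of the sleeve

TASK

An orange plastic slug is stuck in the brass sleeve of the push-out fixture. Take the red-handled drift from its wooden stand, push its steel rod through the sleeve from the flared end until the slug drops out of the far end into the grey catch tray, then draw the drift out and lay it back in its stand as you found it. Do not touch the slug with the fingers, leave it in the tray, and leave the bottle, loupe and tin where they are.

Things in the scene. Friction and masses are not known exactly. Their poses are not given: they have to be found in the camera images.
- fixture: Fixed push-out fixture: aluminium base 132 x 70 x 6 mm, level brass sleeve clamped in two dark saddle blocks (38 mm wide, tops at 72 mm; a spring plunger on top reaches 82 mm), grey catch tray at the far end. Origin on the mat straight below the sleeve's flared mouth; x runs along the bore from mouth to tray, within 0.5 rad of world x (away from the robot); z up. Base from x = -13 to 119 mm.
- bore_mouth (a point): Centre of the flared mouth of the level bore, 55 mm above the mat; axes as the fixture's. Bore 16 mm in diameter, flared to 25 mm over the first 7 mm; sleeve 50 mm long, outer diameter 26 mm (35 mm at the mouth).
- bore_exit (a point): Centre of the far end of the bore, 50 mm along x from the mouth.
- slug_center (a point): Centre of the orange plastic slug, a cylinder 14 mm in diameter, 24 mm long, in the bore along its axis (its centre 20 to 32 mm from the mouth), held by a spring plunger 28 mm from the mouth: about 4 to 10 N push it past, then it slides freely and drops out at the exit. About 30 g.
- drift_grip (a point): Middle of the drift's red handle (64 mm long along x, 16 mm wide along y, 18 mm high along z, flat sides). x axis points along the steel rod to its nose. The drift weighs about 120 g and balances about 7 mm ahead of this point. In the stand this point is 45 mm above the mat.
- drift_nose (a point): End of the drift's round steel rod (8 mm in diameter), 112 mm along x from drift_grip. The rod is free from x = 38 mm; between handle and rod is a collar 13 mm in diameter.
- stand: Fixed wooden drift stand, base 130 x 44 x 8 mm; origin on the mat straight below where drift_grip belongs, x the way the drift points, z up. Two cradles open to the top: one carries the handle's rear end (x = -31 to -19 mm, bed 36 mm above the mat, slot about 21 mm wide), one the rod (x = 64 to 76 mm, bed at 41 mm, slot about 13 mm wide). Tops at about 50 mm.
- red_bottle_mid (a point): Small glass bottle with a red cap, 26 mm in diameter, 48 mm high, beyond the fixture; point at half height. To be left alone.
- loupe_mid (a point): Black eye loupe, 42 mm in diameter, 35 mm high; point at half height. To be left alone.
- tin_mid (a point): Round silver tin, 35 mm in diameter, 12 mm high; point at half height. To be left alone.
- drift: The drift as a whole; origin and axes as drift_grip.
- slug: The slug as a whole; origin and axes as slug_center.
- tray_floor (a point): Centre of the catch tray's floor, 9 mm above the mat, 84 mm along x from the mouth. Tray 66 x 64 mm outside, walls 3 mm, rim 32 mm above the mat; it begins right behind the bore's exit.

How it is judged:
On the way, in this order (a step that is already met when the one before it is completed fails the run):
1. the drift's nose has entered the flared mouth of the bore (x of drift_nose in the frame of bore_mouth between 0.004 and 0.045 m and y of drift_nose in the frame of bore_mouth between -0.009 and 0.009 m and z of drift_nose in the frame of bore_mouth between -0.009 and 0.009 m).
2. the slug has left the far end while the drift's rod is in the bore (x of slug_center in the frame of bore_exit above 0.002 m and x of drift_nose in the frame of bore_mouth above 0.025 m and y of drift_nose in the frame of bore_mouth between -0.009 and 0.009 m and z of drift_nose in the frame of bore_mouth between -0.009 and 0.009 m), for 0.05 s.
At the end, for the whole second after the job is handed in: The slug lies at rest in the catch tray; the drift lies at rest in both cradles of its stand, nose as at the start, the handle's middle within -12 to +18 mm along, 8 mm across and 5 mm in height of its place, the nose within 5 mm of that height (x of slug_center in the frame of fixture between 0.052 and 0.116 m and y of slug_center in the frame of fixture between -0.031 and 0.031 m and z of slug_center in the frame of fixture below 0.03 m and linear speed of slug below 0.03 m/s and x of drift_grip in the frame of stand between -0.012 and 0.018 m and y of drift_grip in the frame of stand between -0.008 and 0.008 m and z of drift_grip in the frame of stand between 0.04 and 0.05 m and x of drift_nose in the frame of stand above 0.095 m and z of drift_nose in the frame of stand between 0.04 and 0.05 m and linear speed of drift below 0.02 m/s); the robot touches nothing.
It fails at once if the fingers touch the slug (contact force between the fingers and slug above 0.3 N).
It fails at once if the bottle, the loupe or the tin is shifted by more than 20 mm (distance of any of red_bottle_mid, loupe_mid, tin_mid from where it was at the start of the episode above 0.02 m).
It also fails if it takes over 48 s, if anything falls off the work surface, if the arm or the gripper's body presses on something with over 40 N, if the wrist force passes 120 N, or if a joint passes its speed limit or range.

ROBOT

A 7-joint arm with a two-finger parallel gripper is mounted at the origin on a cart in front of the work surface, level with it; the furniture and walls round the work are solid. World frame = base frame: x ahead of the robot, y to its left, z up, the work surface at z = 0. Lengths are in m, angles in rad, forces in N, time in s.
With the tool pointing down it reaches from about 0.425 to 0.825 m from the base axis. Payload 3.6 kg.
Tool frame: the origin (TCP) lies where the fingers leave the gripper's body, on its centre line; the fingertips stand 73 mm ahead of it and the grasp point (between the pads) lies 54 mm ahead of it; z points along the fingers, y is the line along which they close (so a half turn about z gives the same grasp; the last joint's range is limited). The gripper opens to 85 mm and grips with 20 to 120 N. Pads are 22 mm wide; open, the fingers measure 114 mm over their backs; the gripper's body (76 mm by 85 mm) begins 54 mm behind the grasp point. The pads swing forward as they close: fully open they stand 13 mm farther back than shut.
Start: joints at [1.103, 0.615, -0.013, 1.423, 0.008, 1.103, -0.04], TCP at [0.278, -0.588, 0.304] pointing down, gripper open.
Joint ranges: [-3.12, 3.12], [-0.3, 2.06], [-1.34, 1.32], [0.26, 2.42], [-1.36, 4.5], [0.01, 1.98], [-2.84, 2.84]. Speed limits (rad/s): [2.79, 2.79, 3.14, 3.14, 3.14, 3.14, 3.14].

INTERFACE

Orientations are given as a unit quaternion [x, y, z, w].
In Python, from station import arm, snapshot, camera_info, ticket gives the robot as it stands. Calls block until the motion is done:
- arm.movep(position, orientation): joint-space move of the TCP to a pose.
- arm.line_to(position, velocity=0.15, ori=None): straight line of the TCP; ori=None keeps the orientation; velocity is the mean speed in m/s.
- arm.move_j(angles): joint-space move.
- arm.move_gripper(opening, effort=None): opening from 0.0 (shut) to 1.0 (fully open); effort is the grip in N (None keeps the last); returns when the fingers have stopped.
- arm.pause(seconds).
- arm.ik(position, orientation): joint angles nearest the present ones, or None.
- snapshot(name): name is "scene" or "top" or "wrist"; returns the picture (384x512x3 uint8, blue, green, red); there is no depth.
- camera_info(name): a dict with "fx", "fy", "cx", "cy" (pixels), "R" (3x3) and "t" (3): a world point X has camera coordinates R X + t; the wrist camera has in their place "T_tool_cam" (4x4, takes a point from camera to tool coordinates, whose origin is the TCP and whose axes are the flange's). Camera axes: x right, y down, z forward; pixel columns grow to the right and rows downward; lengths in m; the calibration is good to about 2 mm. The wrist camera is an equidistant fisheye: a pixel r from the principal point sees the ray r / f radians off the axis. A picture is of the moment at which its call begins: read the wrist's pose just before it. camera_info takes no time and is no camera call.
A pose or a line that the arm cannot do raises arm.MotionError and nothing moves.
- ticket.finish_job(): hands the job in; it is judged then, once.
Readings, each from a call of its own:
- arm.read_time(): time.
- arm.read_joint_positions(): joint angles.
- arm.read_dq(): joint speeds.
- arm.read_effort(): joint torques, N m.
- arm.read_tool_pos(): TCP position.
- arm.read_eef_rot(): TCP orientation.
- arm.read_ft_force(): force on the tool from outside, world axes, zero at the start.
- arm.read_wrist_torque(): the same for the moment, N m.
- arm.read_opening(): opening from 0.0 (shut) to 1.0 (fully open).
- arm.read_finger_force(): force on a finger pad.
Only numpy, scipy, OpenCV 4.12 (cv2) and the standard library are available. Lean on these libraries where they do the work, as an engineer would, in place of code of your own. Each camera call takes 0.05 s, during which the arm holds its last target. There are 200 camera calls.

## Working session

There is one attempt and no reset: what is moved stays moved. The work goes in short steps, each a Python script; the robot and the scene stay as the last script left them, time stands still between calls to the robot, and variables do not carry over. Pictures are saved under pics/ and viewed, at most 10 in all, crops included, and the job is handed in when it is done.

```bash
mkdir -p pics; ls
python3 - <<'E'
from station import arm, snapshot, camera_info
import cv2,numpy as np
for n in("scene","top","wrist"):
    cv2.imwrite(f"pics/{n}0.png",snapshot(n))
    print(n,camera_info(n))
print(arm.read_tool_pos(),arm.read_eef_rot(),arm.read_time())
a=cv2.imread("pics/top0.png");b=cv2.imread("pics/scene0.png")
cv2.imwrite("pics/v0.png",cv2.resize(np.vstack([a,b]),(0,0),fx=.78,fy=.78))
E
```

```text
pics
scene {'fx': 483.5463350738249, 'fy': 483.5463350738249, 'cx': 250.6811821909602, 'cy': 189.12573509962215, 'R': array([[-0.52608015, -0.85033836,  0.01282007],
       [-0.61083941,  0.36733458, -0.70138472],
       [ 0.59170508, -0.37681558, -0.71266761]]), 't': array([0.06113354, 0.52780457, 0.4242178 ])}
top {'fx': 449.68894510826084, 'fy': 449.68894510826084, 'cx': 256.6487028847697, 'cy': 189.35348697636073, 'R': array([[ 0.02482568, -0.99965026,  0.0091126 ],
       [-0.98712011, -0.02595354, -0.15786166],
       [ 0.15804296, -0.0050762 , -0.98741919]]), 't': array([-0.31072665,  0.58879161,  0.81278492])}
wrist {'fx': 297.3186396354542, 'fy': 297.3186396354542, 'cx': 258.7281764677613, 'cy': 192.46736355135266, 'T_tool_cam': array([[ 1.75173305e-03, -9.53355766e-01, -3.01843859e-01,
         7.70283803e-02],
       [ 9.99998465e-01,  1.66257445e-03,  5.52290252e-04,
        -6.95736830e-04],
       [-2.46912071e-05, -3.01844364e-01,  9.53357215e-01,
        -6.94548919e-02],
       [ 0.00000000e+00,  0.00000000e+00,  0.00000000e+00,
         1.00000000e+00]])}
[ 0.27774053 -0.58719276  0.30300054] [ 9.75691982e-01  2.19144190e-01 -2.24771957e-04 -9.64092725e-04] 0.15
```

View pics/top0.png

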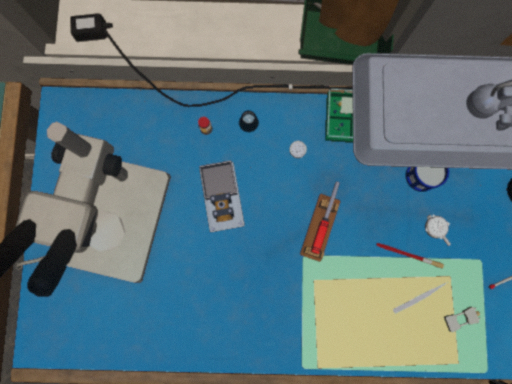

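View pics/scene0.png

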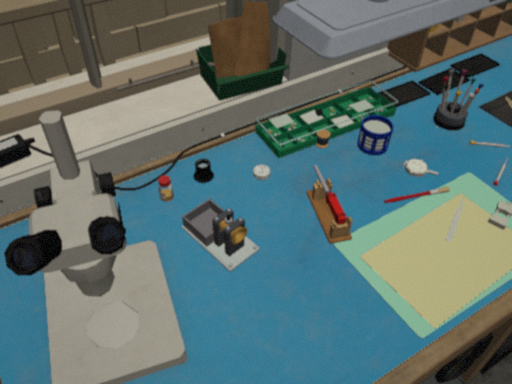

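The top view shows the fixture near px (222,197), with its tray at the top. The drift is in its stand: red handle at (321,235), rod nose at about (337,184). The bottle, loupe and tin are at (205,125), (249,121) and (298,149). The scene view agrees. Next I'll measure by colour.

```bash
cat > h.py <<'E'
import numpy as np,cv2
from station import arm,snapshot,camera_info
from scipy.spatial.transform import Rotation as Ro
def ray(n,px,pose=None):
    c=camera_info(n);u=np.atleast_2d(np.asarray(px,float));d=(u-[c['cx'],c['cy']])/[c['fx'],c['fy']]
    if n!="wrist":
        return -c['R'].T@c['t'], np.c_[d,np.ones(len(d))]@c['R']
    th=np.linalg.norm(d,axis=1,keepdims=True);v=np.c_[d*np.sinc(th/np.pi)/1,np.cos(th)]
    # sin(th)*d/th
    v[:,:2]=d/np.maximum(th,1e-9)*np.sin(th)
    T=np.eye(4);T[:3,:3]=Ro.from_quat(pose[1]).as_matrix();T[:3,3]=pose[0];T=T@c['T_tool_cam']
    return T[:3,3],v@T[:3,:3].T
def onz(n,px,z,pose=None):
    o,d=ray(n,px,pose);return o+d*((z-o[2])/d[:,2])[:,None]
def proj(n,X,pose=None):
    c=camera_info(n);X=np.atleast_2d(X)
    if n!="wrist": p=X@c['R'].T+c['t'];return p[:,:2]/p[:,2:]*c['fx']+[c['cx'],c['cy']]
    T=np.eye(4);T[:3,:3]=Ro.from_quat(pose[1]).as_matrix();T[:3,3]=pose[0];T=np.linalg.inv(T@c['T_tool_cam'])
    p=X@T[:3,:3].T+T[:3,3];r=np.linalg.norm(p[:,:2],axis=1);th=np.arctan2(r,p[:,2])
    return p[:,:2]/r[:,None]*th[:,None]*c['fx']+[c['cx'],c['cy']]
def tri(o1,d1,o2,d2):
    d1=d1/np.linalg.norm(d1);d2=d2/np.linalg.norm(d2)
    A=np.c_[d1,-d2];s=np.linalg.lstsq(A,o2-o1,rcond=None)[0];a,b=o1+s[0]*d1,o2+s[1]*d2
    return (a+b)/2,np.linalg.norm(a-b)
def pose(): return arm.read_tool_pos(),arm.read_eef_rot()
def down(yaw,pitch=0): # tool z down, tool x at world angle yaw; finger line y perpendicular
    return (Ro.from_euler('z',yaw)*Ro.from_euler('x',np.pi)).as_quat()
def red(im):
    h=cv2.cvtColor(im,cv2.COLOR_BGR2HSV);return (((h[...,0]<8)|(h[...,0]>172))&(h[...,1]>150)&(h[...,2]>70)).astype(np.uint8)
E
python3 - <<'E'
from h import *
out={}
for n,box in(("top",(300,180,345,262)),("scene",(300,160,355,245))):
    im=cv2.imread(f"pics/{n}0.png");m=red(im);k=np.zeros_like(m);k[box[1]:box[3],box[0]:box[2]]=1;m*=k
    y,x=np.nonzero(m);P=np.c_[x,y];out[n]=P.mean(0);print(n,len(P),P.mean(0))
    if n=="top":
        W=onz(n,P,.05)[:,:2];c=W.mean(0);ev=np.linalg.svd(W-c)[2][0]; print("drift",c,np.degrees(np.arctan2(ev[1],ev[0])),np.ptp((W-c)@ev))
print(tri(*[a if a.ndim==1 else a[0] for n in("top","scene") for a in ray(n,out[n])]))
print("nose",onz("top",[337,184],.045))
im=cv2.imread("pics/top0.png");h=cv2.cvtColor(im,cv2.COLOR_BGR2HSV)
m=((h[...,1]<90)).astype(np.uint8);k=np.zeros_like(m);k[150:240,190:255]=1;m*=k
c=max(cv2.findContours(m,0,1)[0],key=cv2.contourArea);r=cv2.minAreaRect(c);b=cv2.boxPoints(r);print(r,b)
print(onz("top",b,.006),onz("top",b,.032))
print("bottle,loupe,tin",onz("top",[[205,125],[249,121],[298,149]],.03))
E
```

```text
top 314 [319.76751592 236.53503185]
drift [ 0.5095592  -0.41653738] 162.14610021347275 0.0645081753487471
scene 282 [336.08510638 207.87588652]
(array([ 0.50920449, -0.41832507,  0.0429879 ]), np.float64(0.0020794248005584965))
nose [[ 0.61157572 -0.45026068  0.045     ]]
((221.11074829101562, 195.62753295898438), (67.19699096679688, 35.104637145996094), 79.99201965332031) [[197.98659 165.59062]
 [232.55705 159.48994]
 [244.23491 225.66444]
 [209.66444 231.76512]]
[[ 0.64886942 -0.17587552  0.006     ]
 [ 0.66338558 -0.24537841  0.006     ]
 [ 0.52972901 -0.27299358  0.006     ]
 [ 0.51592419 -0.20500539  0.006     ]] [[ 0.64337996 -0.17923604  0.032     ]
 [ 0.65747316 -0.24671383  0.032     ]
 [ 0.52771093 -0.27352438  0.032     ]
 [ 0.51430834 -0.20751716  0.032     ]]
bottle,loupe,tin [[ 0.72698551 -0.18921549  0.03      ]
 [ 0.73772211 -0.27690795  0.03      ]
 [ 0.68273334 -0.3757488   0.03      ]]
```

Checks: handle height 43 mm (expected 45), handle length 64.5 mm (64), base 136x69 mm (132x70), grip to nose 107 mm (112). These are good enough for an approach. Next I'll check reach and take close wrist views.

Run:
```python
from h import *
for add in(0,np.pi):
    for p,y in(((.509,-.417,.2),-.305),((.509,-.417,.099),-.305),((.397,-.265,.109),.21),((.483,-.247,.109),.21)):
        q=arm.ik(p,down(y+add));print(add,None if q is None else np.round(q,2))
add=np.pi if arm.ik((.397,-.265,.109),down(.21+np.pi)) is not None and arm.ik((.509,-.417,.099),down(-.305+np.pi)) is not None else 0
print("add",add)
for i,(p,y) in enumerate((((.50,-.24,.24),.21),((.53,-.42,.22),-.305))):
    try: arm.movep(p,down(y+add))
    except arm.MotionError as e: print(e);continue
    arm.pause(.2);P=pose();np.savez(f"w{i+1}.npz",p=P[0],q=P[1]);cv2.imwrite(f"pics/w{i+1}.png",snapshot("wrist"));print(P,arm.read_time())
a=[cv2.imread(f"pics/w{i}.png") for i in(1,2)]
cv2.imwrite("pics/w12.png",cv2.resize(np.vstack(a),(400,600)) )
```

```text
0 [ 0.56  0.74  0.17  1.52 -0.14  0.9  -1.1 ]
0 [ 0.57  0.86  0.15  1.58 -0.17  0.71 -1.08]
0 [ 0.53  0.67  0.03  2.1  -0.04  0.38 -0.77]
0 [ 0.41  0.72  0.03  1.92 -0.04  0.5  -0.89]
3.141592653589793 [ 0.98  0.8  -0.6   1.5   0.5   1.    1.51]
3.141592653589793 [ 0.95  0.92 -0.54  1.57  0.59  0.82  1.44]
3.141592653589793 [ 0.9   0.73 -0.55  2.09  0.75  0.53  1.58]
3.141592653589793 [ 0.8   0.8  -0.59  1.91  0.71  0.66  1.55]
add 3.141592653589793
(array([ 0.49974294, -0.24097181,  0.23990478]), array([-1.03751672e-01,  9.94603195e-01, -2.24243133e-04, -1.58686728e-04])) 1.9417
(array([ 0.53085646, -0.41772883,  0.22070276]), array([1.50047541e-01, 9.88678586e-01, 5.09737153e-04, 3.59035539e-04])) 2.95
```

View pics/w1.png

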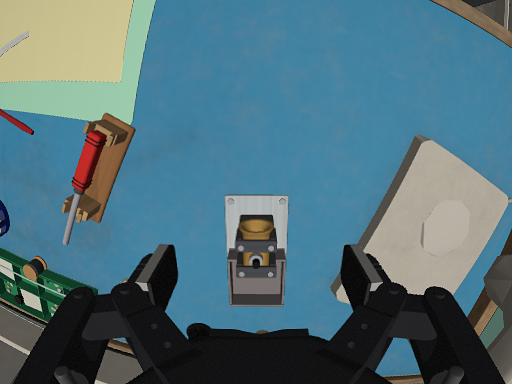

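View pics/w2.png

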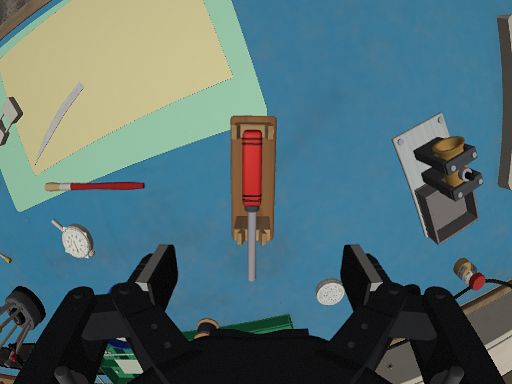

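w1 shows the fixture almost in line with the camera. The base near edge runs (225,195) to (288,195), the flare is at about (257,226) and the tray's far rim is at y≈305. w2 shows the drift lying straight: handle (252,130)–(252,207), nose (252,281).

Run:
```python
from h import *
L=lambda i:(lambda d:(d['p'],d['q']))(np.load(f"w{i}.npz"))
P1,P2=L(1),L(2)
im=cv2.imread("pics/w2.png");m=red(im);k=np.zeros_like(m);k[120:215,230:280]=1;m*=k
y,x=np.nonzero(m);print("handle px",x.min(),x.max(),y.min(),y.max())
W=onz("wrist",np.c_[x,y],.050,P2)[:,:2];c=W.mean(0);ev=np.linalg.svd(W-c)[2][0];ev*=np.sign(ev[0]);s=(W-c)@ev
print("handle",c,np.arctan2(ev[1],ev[0]),s.min(),s.max(),"mid",c+ev*(s.min()+s.max())/2)
h=cv2.cvtColor(im,cv2.COLOR_BGR2HSV)
rows=[]
for r in range(246,290):
    xs=np.nonzero(h[r,235:270,1]<70)[0]
    if len(xs)>3: rows.append((235+xs.mean(),r,len(xs)))
R=np.array(rows);print("rod rows",R[[0,-1]])
N=onz("wrist",R[:,:2],.045,P2);print("rod",N[0],N[-1],"yaw",np.arctan2(*(N[-1]-N[0])[[1,0]]))
mid=c+ev*(s.min()+s.max())/2;print("yaw mid->nose",np.arctan2(*(N[-1,:2]-mid)[::-1]),np.linalg.norm(N[-1,:2]-mid))
# fixture
im=cv2.imread("pics/w1.png");h=cv2.cvtColor(im,cv2.COLOR_BGR2HSV)
m=(h[...,1]<90).astype(np.uint8);k=np.zeros_like(m);k[185:320,215:300]=1;m*=k
m[:]=cv2.morphologyEx(m,cv2.MORPH_OPEN,np.ones((3,3)))
E=[]
for r in range(198,214,3):
    xs=np.nonzero(m[r])[0];E.append((xs.min()-.5,xs.max()+.5,r))
E=np.array(E);print(E)
l=onz("wrist",E[:,[0,2]],.006,P1);rr=onz("wrist",E[:,[1,2]],.006,P1);mm=(l+rr)/2
print("width",np.linalg.norm(l-rr,axis=1),"normal yaw",np.arctan2(*(l-rr).mean(0)[[1,0]]))
r0=np.nonzero(m[:,257])[0].min()-.5;b=onz("wrist",[257,r0],.006,P1)[0];print("near edge",r0,b)
t=[];
for r in range(285,303,4):
    xs=np.nonzero(m[r])[0];t.append((xs.min()-.5,xs.max()+.5,r))
t=np.array(t);l2=onz("wrist",t[:,[0,2]],.032,P1);r2=onz("wrist",t[:,[1,2]],.032,P1);m2=(l2+r2)/2
print(t,"tray w",np.linalg.norm(l2-r2,axis=1),m2.mean(0),mm.mean(0));d=m2.mean(0)-mm.mean(0);print("yaw",np.arctan2(d[1],d[0]))
g=((h[...,0]>10)&(h[...,0]<30)&(h[...,1]>110)).astype(np.uint8);k[:]=0;k[205:245,230:285]=1;g*=k
y,x=np.nonzero(g);print("flare",x.min(),x.max(),y.min(),y.max());
rw=[(np.nonzero(g[r])[0].min(),np.nonzero(g[r])[0].max(),r) for r in range(y.min(),y.max()+1)];print(rw)
cv2.imwrite("pics/c1.png",cv2.resize(im[185:315,215:300],(0,0),fx=4.5,fy=4.5,interpolation=cv2.INTER_CUBIC))
```

```text
handle px 242 261 130 205
handle [ 0.50678428 -0.41557094] -0.3118942422641979 -0.03093967548389498 0.03332677373455763 mid [ 0.50792025 -0.4159372 ]
rod rows [[251.5 246.    8. ]
 [251.5 280.    6. ]]
rod [ 0.57881511 -0.43882465  0.045     ] [ 0.61541997 -0.45056441  0.045     ] yaw -0.3103521125214188
yaw mid->nose -0.311619765687467 0.1129390788374131
[[223.5 288.5 198. ]
 [223.5 288.5 201. ]
 [224.5 288.5 204. ]
 [224.5 287.5 207. ]
 [224.5 287.5 210. ]
 [224.5 287.5 213. ]]
width [0.07029146 0.0705308  0.06967712 0.06882668 0.06907787 0.06933576] normal yaw -1.3608463759963092
near edge 194.5 [ 0.52006328 -0.23810592  0.006     ]
[[227.5 284.5 285. ]
 [228.5 284.5 289. ]
 [228.5 283.5 293. ]
 [228.5 283.5 297. ]
 [228.5 283.5 301. ]] tray w [0.06445029 0.0638375  0.06322854 0.06378393 0.06435894] [ 0.62871545 -0.21620399  0.032     ] [ 0.5326655  -0.23650232  0.006     ]
yaw 0.2082666199428658
flare 239 273 219 239
[(np.int64(249), np.int64(263), 219), (np.int64(245), np.int64(266), 220), (np.int64(242), np.int64(270), 221), (np.int64(240), np.int64(271), 222), (np.int64(240), np.int64(272), 223), (np.int64(239), np.int64(273), 224), (np.int64(239), np.int64(273), 225), (np.int64(239), np.int64(273), 226), (np.int64(239), np.int64(273), 227), (np.int64(239), np.int64(273), 228), (np.int64(239), np.int64(272), 229), (np.int64(240), np.int64(271), 230), (np.int64(241), np.int64(270), 231), (np.int64(242), np.int64(270), 232), (np.int64(242), np.int64(269), 233), (np.int64(242), np.int64(269), 234), (np.int64(242), np.int64(269), 235), (np.int64(242), np.int64(269), 236), (np.int64(242), np.int64(269), 237), (np.int64(243), np.int64(269), 238), (np.int64(243), np.int64(268), 239)]
```

View pics/c1.png

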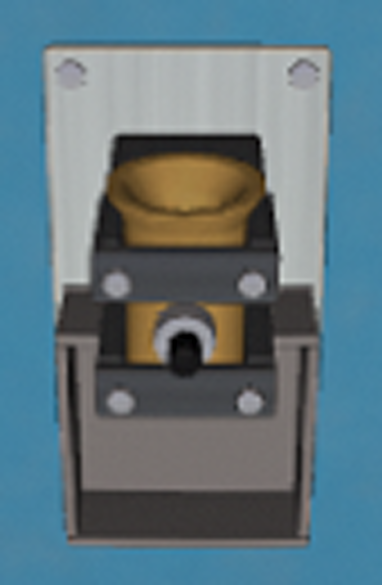

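The sizes check out: base 69.6 mm wide, tray 64 mm, handle 64 mm, nose 113 mm. The drift is at (0.508,-0.416) with yaw -0.311. The fixture yaw is 0.208 and the mouth is at about (0.533,-0.2365). Next I'll grasp, lift and move to the pre-insertion pose, then look.

```bash
cat >> h.py <<'E'
G=np.array([.508,-.416]);YG=-.311;GO=.004   # drift in stand; grasp offset along handle
M=np.array([.5328,-.2365]);YF=.208
u=lambda a:np.array([np.cos(a),np.sin(a)])
def tcp_stand(z,dx=0): return np.r_[G+u(YG)*(GO+dx),z+.054]
def tcp_ins(nx,z=.055,dy=0): # nose at nx along the bore
    return np.r_[M+u(YF)*(nx-.112+GO)+u(YF+np.pi/2)*dy,z+.054]
QG,QF=down(YG+np.pi),down(YF+np.pi)
E
python3 - <<'E'
from h import *
print("flare",onz("wrist",[256,224.5],.055,(lambda d:(d['p'],d['q']))(np.load("w1.npz"))))
arm.move_gripper(.6)
arm.movep(tcp_stand(.075),QG);arm.line_to(tcp_stand(.045),.08)
f0=arm.read_ft_force();arm.move_gripper(0.,60);print("open",arm.read_opening(),arm.read_finger_force(),f0,arm.read_tool_pos()-tcp_stand(.045))
arm.line_to(tcp_stand(.08),.06);print(arm.read_opening(),arm.read_ft_force())
arm.line_to(tcp_stand(.14),.2)
arm.movep(tcp_ins(-.03,.14),QF);arm.line_to(tcp_ins(-.03),.15);arm.pause(.3)
P=pose();np.savez("w3.npz",p=P[0],q=P[1]);cv2.imwrite("pics/w3.png",snapshot("wrist"));cv2.imwrite("pics/s3.png",snapshot("scene"));cv2.imwrite("pics/t3.png",snapshot("top"))
print(P[0]-tcp_ins(-.03),arm.read_time(),arm.read_opening())
im=np.hstack([cv2.resize(cv2.imread("pics/w3.png")[150:350,180:330],(400,533)),cv2.resize(cv2.imread("pics/s3.png")[150:290,160:265],(400,533))])
cv2.imwrite("pics/v3.png",im)
E
```

```text
flare [[ 0.53344086 -0.23596112  0.055     ]]
open 0.17501571272510236 59.06830430030823 [ 0.13026702 -0.09039927 -0.3274775 ] [ 0.0003519  -0.00010495  0.00063634]
0.17451729114569095 [-0.03836103 -0.2475062  -1.53317272]
[ 0.00026628 -0.00029847  0.00068368] 7.9083 0.17810856246810317
```

View pics/v3.png

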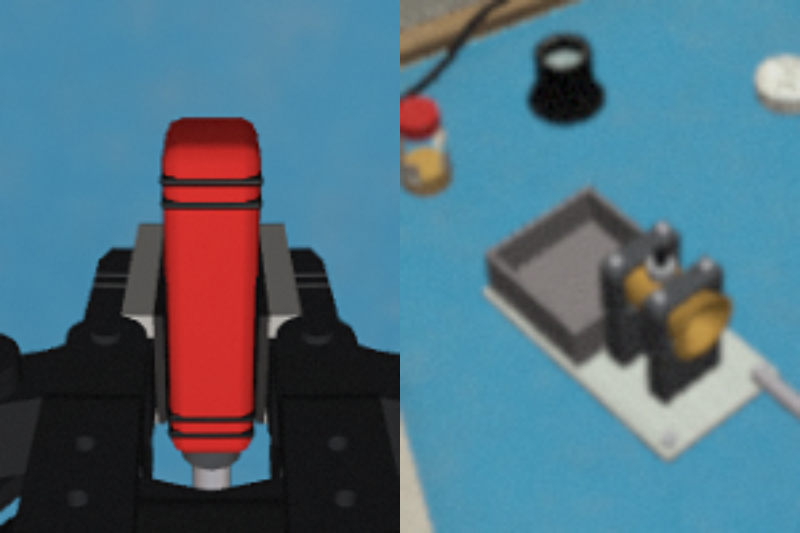

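The handle sits square in the pads. In the scene view the nose is at about px (254,249), just in front of the flare. I'll triangulate the nose and compare it with the expected position.

Run:
```python
from h import *
X=np.r_[M+u(YF)*-.03,.055];M3=np.r_[M,.055]
for n in("scene","top"): print(n,"nose pred",proj(n,X),"mouth pred",proj(n,M3))
a=cv2.imread("pics/s3.png");b=cv2.imread("pics/t3.png")
c,d=a[210:265,230:285],b[195:250,205:260]
cv2.imwrite("pics/v4.png",np.hstack([cv2.resize(z,(400,400),interpolation=2) for z in(c,d)]))
```

```text
scene nose pred [[252.77826236 246.91984699]] mouth pred [[240.05230502 236.22997043]]
top nose pred [[227.11675229 237.27908517]] mouth pred [[224.36622091 221.49134182]]
```

View pics/v4.png

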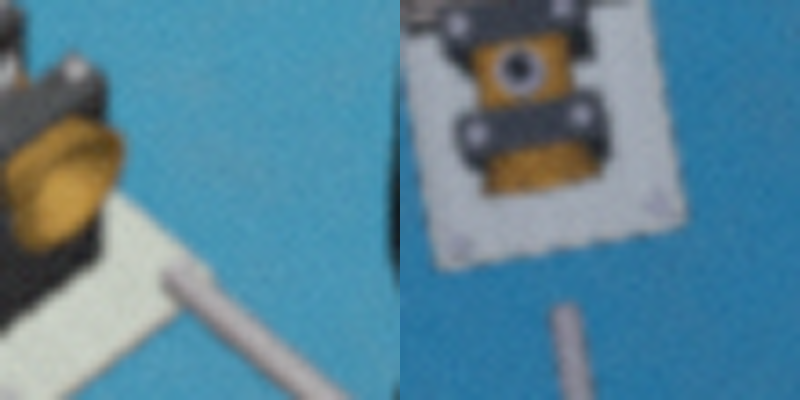

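Relative to the mouth, the nose is within about 1 mm of the bore axis in both views. I'll insert in steps and watch the forces.

Run:
```python
from h import *
f0=arm.read_ft_force()
R=np.c_[u(YF),u(YF+np.pi/2)]
for nx in np.r_[-.01,.004,.012,.02,.03,.04,.048,.054,.058]:
    arm.line_to(tcp_ins(nx),.05)
    f=arm.read_ft_force()-f0;e=arm.read_tool_pos()-tcp_ins(nx)
    print(nx,"along,lat",np.round(f[:2]@R,1),"z",round(f[2],1),"err",np.round(e*1e3,1),round(arm.read_opening(),3))
    if np.linalg.norm(f)>30: print("stop");break
arm.pause(.3);cv2.imwrite("pics/s5.png",snapshot("scene"));cv2.imwrite("pics/t5.png",snapshot("top"));print(arm.read_time())
a,b=[cv2.imread(f"pics/{n}5.png") for n in"st"]
cv2.imwrite("pics/v5.png",np.hstack([cv2.resize(z,(400,400),interpolation=2) for z in(a[180:280,175:275],b[150:250,175:275])]))
```

```text
-0.01 along,lat [-2.4  0.2] z -1.0 err [ 0.1  0.2 -0.1] 0.173
0.004 along,lat [-1.1 -0.3] z -0.6 err [0.3 0.2 0. ] 0.181
0.012 along,lat [-1.9 -1.1] z 0.6 err [0.5 0.2 0.1] 0.172
0.02 along,lat [-1.5  0.3] z 0.4 err [ 0.3  0.1 -0. ] 0.176
0.03 along,lat [-5.   0.2] z 0.6 err [-2.8 -0.7 -0.6] 0.181
0.04 along,lat [-2.4 -0.3] z -0.8 err [1.2 0.4 0.3] 0.179
0.048 along,lat [-1.3 -0.1] z -1.2 err [0.7 0.3 0.1] 0.176
0.054 along,lat [-1. -1.] z -0.4 err [0.5 0.2 0.1] 0.175
0.058 along,lat [-2.3  0.4] z 0.0 err [0.3 0.1 0.1] 0.174
11.4333
```

View pics/v5.png

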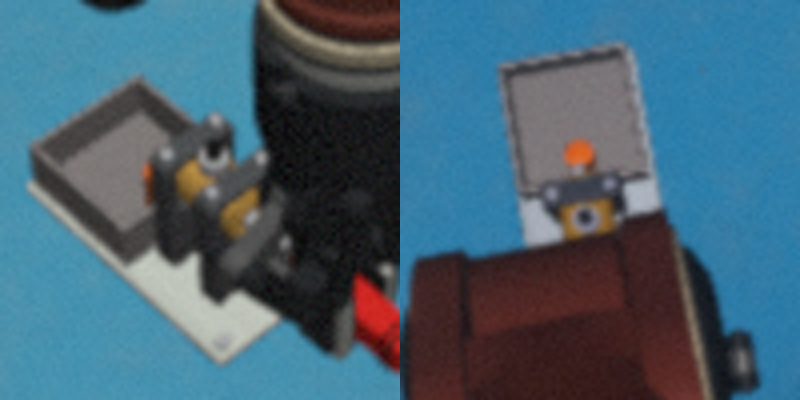

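The slug (orange) shows in the tray at about (219,188) in the top view, with the rod still through the bore. I'll withdraw, then check for slip in the grip and where the slug lies.

Run:
```python
from h import *
arm.line_to(tcp_ins(.0),.06);arm.line_to(tcp_ins(-.03),.1);arm.pause(.3)
P=pose();cv2.imwrite("pics/w6.png",snapshot("wrist"));cv2.imwrite("pics/t6.png",snapshot("top"));cv2.imwrite("pics/s6.png",snapshot("scene"))
for n in("w3","w6"):
    m=red(cv2.imread(f"pics/{n}.png"));k=np.zeros_like(m);k[150:350,220:300]=1;y,x=np.nonzero(m*k);print(n,np.percentile(y,[1,99]),x.mean(),y.mean())
S=[]
for n in("top","scene"):
    h=cv2.cvtColor(cv2.imread(f"pics/{n[0]}6.png"),cv2.COLOR_BGR2HSV);m=((h[...,0]>4)&(h[...,0]<14)&(h[...,1]>190)&(h[...,2]>120)).astype(np.uint8)
    k=np.zeros_like(m);k[155:(205 if n=="top" else 240),180:250]=1;y,x=np.nonzero(m*k);print(n,len(x),x.mean() if len(x) else 0,y.mean() if len(x) else 0)
    if len(x): S.append(ray(n,[x.mean(),y.mean()]))
if len(S)==2:
    X,g=tri(S[0][0],S[0][1][0],S[1][0],S[1][1][0]);d=X[:2]-M;print("slug fixture",d@u(YF),d@u(YF+np.pi/2),X[2],g)
print(arm.read_time())
a,b=[cv2.imread(f"pics/{n}6.png") for n in"st"]
cv2.imwrite("pics/v6.png",np.hstack([cv2.resize(z,(400,400),interpolation=2) for z in(a[180:280,175:275],b[150:250,175:275])]))
```

```text
w3 [196. 318.] 258.77988073632355 255.5138708841068
w6 [195. 318.] 258.7544310300539 255.12150012843566
top 26 219.5 188.42307692307693
scene 0 0 0
13.45
```

View pics/v6.png

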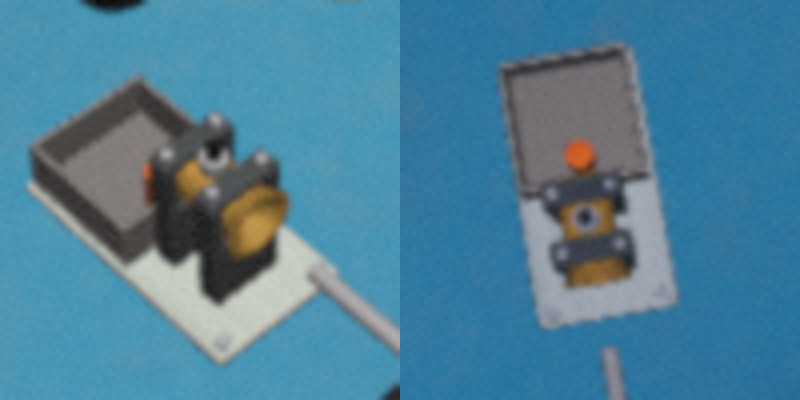

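The slug stands upright on the tray floor, just past the exit. The handle hasn't slipped in the grip (0.4 px). Now I'll return the drift to its stand.

Run:
```python
from h import *
d=onz("top",[219.5,188.4],.033)[0,:2]-M;print("slug fixture xy",d@u(YF),d@u(YF+np.pi/2))
arm.line_to(tcp_ins(-.03,.14),.2)
arm.movep(tcp_stand(.14),QG);arm.line_to(tcp_stand(.07),.15);f0=arm.read_ft_force()
arm.line_to(tcp_stand(.047),.04);print("f",arm.read_ft_force()-f0)
arm.line_to(tcp_stand(.0455),.02);print("f",arm.read_ft_force()-f0,arm.read_tool_pos()-tcp_stand(.0455))
arm.move_gripper(.6);arm.pause(.2)
arm.line_to(tcp_stand(.09),.1);arm.line_to(tcp_stand(.2),.2)
arm.movep((.53,-.42,.22),down(-.305+np.pi));arm.pause(.3)
P2=pose();im=snapshot("wrist");cv2.imwrite("pics/w7.png",im);cv2.imwrite("pics/t7.png",snapshot("top"))
m=red(im);k=np.zeros_like(m);k[120:215,230:280]=1;y,x=np.nonzero(m*k)
W=onz("wrist",np.c_[x,y],.050,P2)[:,:2];c=W.mean(0);ev=np.linalg.svd(W-c)[2][0];ev*=np.sign(ev[0]);s=(W-c)@ev
mid=c+ev*(s.min()+s.max())/2;e=mid-[.50792,-.41594]
print("shift along,across mm",e@u(YG)*1e3,e@u(YG+np.pi/2)*1e3,"yaw",np.arctan2(ev[1],ev[0]),np.ptp(s),arm.read_time())
cv2.imwrite("pics/v7.png",np.hstack([cv2.resize(im[100:300,180:330],(400,533)),cv2.resize(cv2.imread("pics/t7.png")[110:243,180:280],(400,533))]))
```

```text
slug fixture xy 0.06745503348505608 -0.0007142129519432008
f [ 0.00573665  0.07709702 -0.75359678]
f [ 1.2039935  -0.30415502  0.36823398] [ 0.00043904 -0.00016657  0.00042707]
shift along,across mm 0.0782493211788442 0.5336959924659537 yaw -0.30788700381224465 0.06424679259866076 19.0083
```

View pics/v7.png

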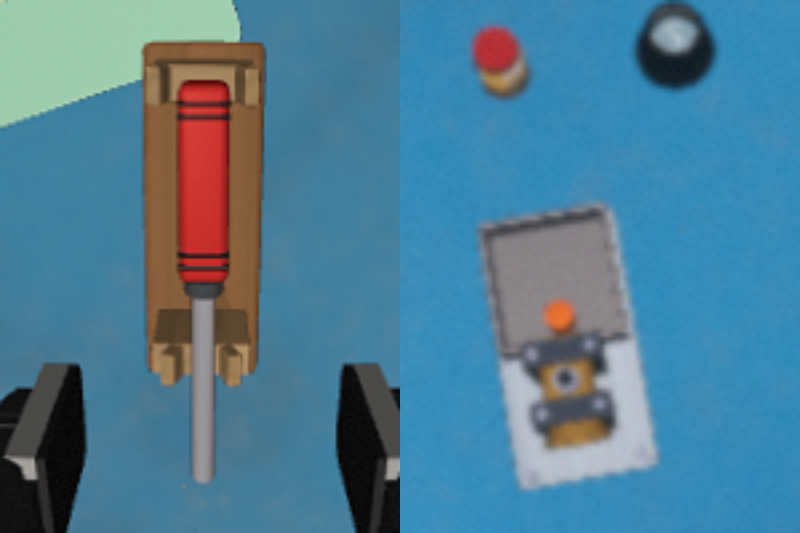

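The drift lies in both cradles within 1 mm of its start position, and the slug is in the tray. Handing in.

```bash
python3 -c "
from station import ticket
print(ticket.finish_job())"
```

```text
the job is handed in; nothing more can be done
None
```

I handed the job in at about 19 s of robot time: the slug stands in the catch tray, the drift is back in both cradles within 1 mm of where it was, and the arm never went near the bottle, loupe or tin; no verdict came back.

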